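Load a pack carrier and hold it in the corner stop

TASK

Lower the loose bunch of enoki gently and upright into the deep pocket of the green carrier and let it go. Then, with the carrier's yellow post gripped, bring the carrier standing on the bench into the corner of the aluminium stop, with its pocket end flush against the back fence and its long side flush against the side fence, and finish while still gripping the post and pressing the carrier lightly but surely against both fences at once. Drop nothing, do not ram the fences, keep the carrier level, and leave the other things on the bench where they are.

Things in the scene. Friction and masses are not known exactly. Their poses are not given: they have to be found in the camera images.
- bunch: Bunch of enoki (thin pale mushrooms) standing on its cut end, blue band near the foot; rigid, 131 mm high, about 110 g. To the touch it is a round cone: 37 mm across at the foot, 54 at 80 mm height, 60 at 106 mm, ending at 112 mm (loose tips above). It can be gripped at 80 to 90 mm height. Origin: centre of the underside; z up along it.
- tub: Green plastic carrier, 160 (x) x 104 (y) x 70 mm high, about 450 g, loose on the bench. Pocket in its +x half, open on top: 78 x 78 mm, 65 mm deep, end wall 8 mm, side walls 13 mm. The -x half is a solid block with the yellow grip post on top. Origin: centre of the underside; x points from post to pocket, y to its left side, z up. Slick: it slides easily on bench and fences.
- pocket (a point): Centre of the pocket's floor: 33 mm from the carrier's origin along its x, 5 mm above the underside. Axes as the carrier's.
- post (a point): Centre of the top of the carrier's yellow grip post. The post is 26 mm along the carrier's x and 32 mm along its y, upright, standing 48 mm above the 70 mm high block (its top is 118 mm above the carrier's underside); 50 mm from the carrier's origin towards -x.
- corner: Fixed corner stop: two upright aluminium fences at a right angle, 75 mm high, 10 mm thick. Origin: inside corner at bench height. x points squarely through the back fence, y squarely through the side fence (left); inner faces are x = 0 and y = 0. The seated carrier has its axes parallel, +x end on the back fence, +y side on the side fence, origin at x = -80, y = -52 mm.
- back_fence: Far fence of the stop, 150 mm long across; it stops the carrier's +x end. Same origin and axes as corner; its face spans y = -156 to -6 mm. Rigid.
- side_fence: Left fence of the stop, 200 mm long; it stops the carrier's +y side. Same origin and axes as corner; its face spans x = -206 to -6 mm. Rigid.
- timer: white kitchen-style timer, 58 x 66 x 19 mm, lying face up. Bystander, leave it alone. Origin: centre of its underside.
- marker: white marker pen with black cap, 132 mm long, 16 mm thick, lying flat. Bystander, leave it alone. Origin: centre of its underside.
- label_roll: white roll of labels, 77 mm across, 55 mm high, on its end. Bystander, leave it alone. Origin: centre of its underside.
- blade_tin: red round tin, 66 mm across, 80 mm high. Bystander, leave it alone. Origin: centre of its underside.
- spray_bottle: white spray bottle, 66 x 76 mm, 188 mm high, standing. Bystander, leave it alone. Origin: centre of its underside.
- blue_cap: blue bottle cap, 80 mm across, 23 mm high, lying flat. Bystander, leave it alone. Origin: centre of its underside.
Things that resemble listed ones, but are neither listed nor needed, are in the scene too. There is more than one size of the tub; the one meant has the size given above. What is shaped like the bunch but turquoise is not meant.

How it is judged:
By the outcome, as a careful person would: the job done as asked, in the order asked, and still so for the second after the job is handed in, while the arm keeps its last pose, push and grip.
It also fails if it takes over 72 s, if anything falls off the work surface, if the arm or the gripper's body presses on something with over 40 N, if the wrist force passes 120 N, or if a joint passes its speed limit or range.

ROBOT

A 7-joint arm with a two-finger parallel gripper is mounted at the origin on a cart in front of the work surface, level with it; the furniture and walls round the work are solid. World frame = base frame: x ahead of the robot, y to its left, z up, the work surface at z = 0. Lengths are in m, angles in rad, forces in N, time in s.
With the tool pointing down it reaches from about 0.35 to 0.9 m from the base axis. Payload 8.1 kg.
Tool frame: the origin (TCP) lies between the finger pads; the fingertips stand 17 mm ahead of it and the grasp point (between the pads) lies 2 mm behind it (finger_overhang is the distance from the TCP to the fingertips, in m); z points along the fingers, y is the line along which they close (so a half turn about z gives the same grasp; the last joint's range is limited). The gripper opens to 92 mm and grips with 3 to 60 N. Pads are 19 mm wide; open, the fingers measure 130 mm over their backs; the gripper's body (75 mm by 190 mm) begins 47 mm behind the grasp point.
Start: joints at [-1.344, 0.434, 0.025, 1.573, -0.012, 1.134, -0.075], TCP at [0.202, 0.591, 0.244] pointing down, gripper open.
Joint ranges: [-2.62, 2.62], [-0.44, 2.09], [-1.27, 1.32], [0.08, 2.57], [-1.32, 4.46], [0.12, 2], [-2.74, 2.74]. Speed limits (rad/s): [2.22, 2.22, 3.01, 3.01, 3.14, 3.14, 3.14].

INTERFACE

Orientations are given as a 3x3 rotation matrix whose columns are the frame's x, y, z axes.
In Python, from bench import * gives the robot as it stands.
- The arm moves only by the shell command python3 -m crank 'ROWS'. ROWS is JSON, a list of rows, each a list of 7 numbers: the closure in counts, from 0 (fully open) to 255 (shut), then the shift along the tool's x, y, z in mm, then the turn, a rotation vector about the tool's x, y, z in rad. In form: [[hand, x, y, z, rx, ry, rz], ...]. A call has 1 to 12 rows; each row shifts and turns the commanded pose from where the row before left it, along the tool's axes as they then stand; what a row does not reach is not made up. A row lasts 1/12 s, in which the tool goes at most 41.7 mm and 7.16 degrees, less where a joint would pass 70% of its speed; a pose out of reach is approached as far as the arm can. A call with a gripper value outside its range is refused whole. The fingers move at their own pace and stop on an object; the grip force is fixed at half the most. Time passes only in rows, so rows that do not move let the fingers close. It gives the time, the measured TCP pose, the force, the opening and the grip force at its end, in the units of the state.
- observe(): the state, without advancing time (a new reading comes with each control period).
- read_camera(name): name is "side" or "top" or "wrist"; returns a dict with "img" (400x640x3 uint8, red, green, blue), "intrinsics" (3x3 intrinsics, pixels), "cam_to_world" (4x4, takes a point from camera to world coordinates); the wrist camera has in their place "hand_eye" (4x4, takes a point from camera to tool coordinates, whose origin is the TCP and whose axes are the flange's). Camera axes: x right, y up, looking along -z (the intrinsics and any distortion apply to the point x, -y, -z); pixel columns grow to the right and rows downward; lengths in m; the calibration is good to about 2 mm. A picture is of the moment at which its call begins: read the wrist's pose just before it. There is no depth.
- close_job(): hands the job in; it is judged then, once.
The state is a dict: "clock": time; "q": joint angles; "joint_vel": joint speeds; "joint_torque": joint torques, N m; "tcp_pos": TCP position; "orientation": TCP orientation; "ft_force": force on the tool from outside, world axes, zero at the start; "ft_torque": the same for the moment, N m; "width": opening from 0.0 (shut) to 1.0 (fully open); "grasp_force": force on a finger pad.
Only numpy, scipy, OpenCV 4.12 (cv2) and the standard library are available. Lean on these libraries where they do the work, as an engineer would, in place of code of your own. Each camera call takes 0.05 s, during which the arm holds its last target. There are 200 camera calls.

## Working session

There is one attempt and no reset: what is moved stays moved. The work goes in short steps, Python scripts to look and compute and a shell command to move; the robot and the scene stay as the last step left them, time stands still between calls to the robot, and variables do not carry over. Pictures are saved under pics/ and viewed, at most 10 in all, crops included, and the job is handed in when it is done.

```bash
mkdir -p pics; ls
python3 - <<'E'
from bench import *
import cv2,numpy as np
s=observe();print({k:np.round(v,3).tolist() for k,v in s.items()})
for n in("top","side"):
    c=read_camera(n);cv2.imwrite(f"pics/{n}0.png",c["img"][:,:,::-1]);print(n,c["intrinsics"],c["cam_to_world"],c.keys())
c=read_camera("wrist");print(c["intrinsics"],c["hand_eye"])
E
```

```text
pics
{'clock': 0.0, 'q': [-1.344, 0.435, 0.025, 1.574, -0.012, 1.134, -0.075], 'joint_vel': [-0.001, -0.0, 0.001, 0.001, -0.002, 0.001, -0.001], 'joint_torque': [-0.0, -66.786, 0.985, -31.446, -0.061, 0.043, 0.0], 'tcp_pos': [0.202, 0.591, 0.243], 'orientation': [[-0.946, 0.324, -0.0], [0.324, 0.946, -0.002], [-0.0, -0.002, -1.0]], 'ft_force': [-0.217, -0.415, 0.932], 'ft_torque': [0.018, -0.034, -0.019], 'grasp_force': 0.0, 'width': 0.996}
top [[380.19689531   0.         323.04330871]
 [  0.         380.19689531 196.83682936]
 [  0.           0.           1.        ]] [[-0.00693775  0.99314188 -0.11670932  0.39507912]
 [-0.99981992 -0.00482766  0.0183529  -0.05248551]
 [ 0.0176636   0.11681563  0.99299653  1.37165782]
 [ 0.          0.          0.          1.        ]] dict_keys(['img', 'intrinsics', 'cam_to_world'])
side [[420.84397327   0.         320.31036733]
 [  0.         420.84397327 200.96804748]
 [  0.           0.           1.        ]] [[ 0.81856839  0.21352516 -0.5332474  -0.09661537]
 [-0.57380072  0.26124985 -0.77620954 -1.01736722]
 [-0.02642947  0.94135834  0.33637176  0.51684011]
 [ 0.          0.          0.          1.        ]] dict_keys(['img', 'intrinsics', 'cam_to_world'])
[[307.04278205   0.         322.39708167]
 [  0.         307.04278205 198.68947691]
 [  0.           0.           1.        ]] [[-8.43922971e-05  9.64169247e-01  2.65287874e-01  7.15754406e-02]
 [ 9.99999813e-01 -7.92763456e-05  6.06239906e-04 -9.31982618e-04]
 [ 6.05548926e-04  2.65287876e-01 -9.64169060e-01 -1.40875483e-01]
 [ 0.00000000e+00  0.00000000e+00  0.00000000e+00  1.00000000e+00]]
```

View pics/top0.png

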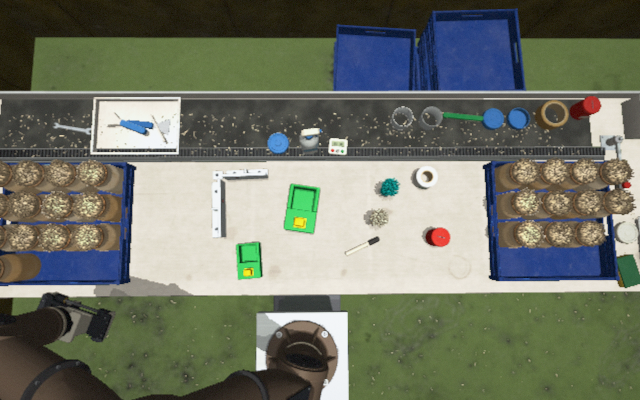

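View pics/side0.png

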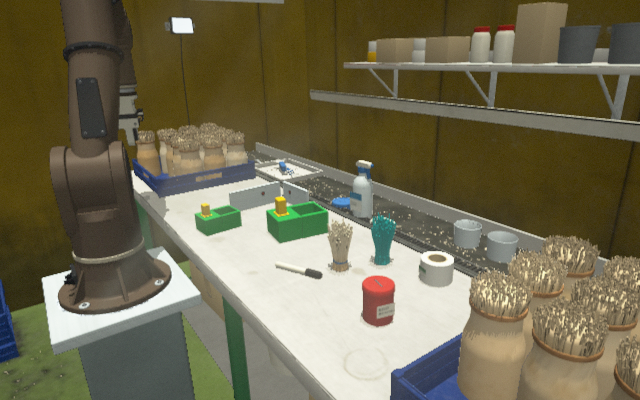

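Candidates: the bunch is the pale one at top (377,217) / side (340,245). The turquoise one at (390,186) and the potted bunches in the crates are not meant. The tub is the big one at top (302,208), not the small one at (249,260). The stop's corner is at about (218,173), with the side fence running down the image and the back fence running across it.

```bash
cat > h.py <<'E'
from bench import *
import cv2,numpy as np
def ray(c,u,v,T=None):
    T=c["cam_to_world"] if T is None else T
    K=c["intrinsics"];d=T[:3,:3]@np.array([(u-K[0,2])/K[0,0],-(v-K[1,2])/K[1,1],-1]);return T[:3,3],d
def onz(c,u,v,z,T=None):
    o,d=ray(c,u,v,T);return o+d*(z-o[2])/d[2]
def proj(c,p,T=None):
    T=c["cam_to_world"] if T is None else T
    q=T[:3,:3].T@(np.array(p)-T[:3,3]);K=c["intrinsics"];return np.array([K[0,2]-K[0,0]*q[0]/q[2],K[1,2]+K[1,1]*q[1]/q[2]])
def two(c1,p1,c2,p2):
    o,d=ray(c1,*p1);o2,d2=ray(c2,*p2);A=np.c_[d,-d2];t=np.linalg.lstsq(A,o2-o,rcond=None)[0]
    a=o+d*t[0];b=o2+d2*t[1];return (a+b)/2,np.linalg.norm(a-b)
def wT(s,c):
    T=np.eye(4);T[:3,:3]=s["orientation"];T[:3,3]=s["tcp_pos"];return T@c["hand_eye"]
def hsv(c): return cv2.cvtColor(c["img"],cv2.COLOR_RGB2HSV)
def blobs(m,mn=15):
    n,l,st,ce=cv2.connectedComponentsWithStats(m.astype(np.uint8));return [(ce[i].round(1).tolist(),st[i].tolist(),l==i) for i in range(1,n) if st[i,4]>=mn]
E
python3 - <<'E'
from h import *
t=read_camera("top");s=read_camera("side")
for n,c in(("top",t),("side",s)):
    H=hsv(c);h,sa,v=[H[...,i] for i in range(3)]
    for nm,m in(("green",(h>50)&(h<75)&(sa>120)&(v>60)),("yellow",(h>18)&(h<32)&(sa>170)&(v>150)),("bluish",(h>100)&(h<125)&(sa>100))):
        for ce,st,_ in blobs(m):
            if 150<ce[0]<450 and 120<ce[1]<300: print(n,nm,ce,st)
im=t["img"][155:285,205:405,::-1];cv2.imwrite("pics/crop_t.png",cv2.resize(im,None,fx=4,fy=4,interpolation=cv2.INTER_CUBIC))
im=s["img"][170:290,190:400,::-1];cv2.imwrite("pics/crop_s.png",cv2.resize(im,None,fx=3.8,fy=3.8,interpolation=cv2.INTER_CUBIC))
E
```

```text
top green [301.7, 206.7] [284, 184, 36, 49, 1204]
top green [248.8, 259.0] [237, 243, 25, 36, 729]
top yellow [299.3, 222.2] [294, 217, 12, 11, 110]
top yellow [247.9, 271.9] [244, 268, 9, 8, 57]
top bluish [277.8, 143.0] [267, 133, 22, 21, 365]
top bluish [308.9, 136.9] [306, 136, 7, 3, 16]
side green [303.1, 213.9] [267, 201, 60, 30, 762]
side green [216.4, 214.5] [196, 207, 44, 14, 140]
side yellow [281.0, 206.5] [274, 197, 15, 19, 146]
side bluish [282.0, 164.0] [280, 162, 5, 5, 21]
side bluish [364.3, 171.2] [358, 167, 13, 12, 71]
side bluish [341.3, 202.0] [332, 197, 18, 12, 159]
```

View pics/crop_t.png

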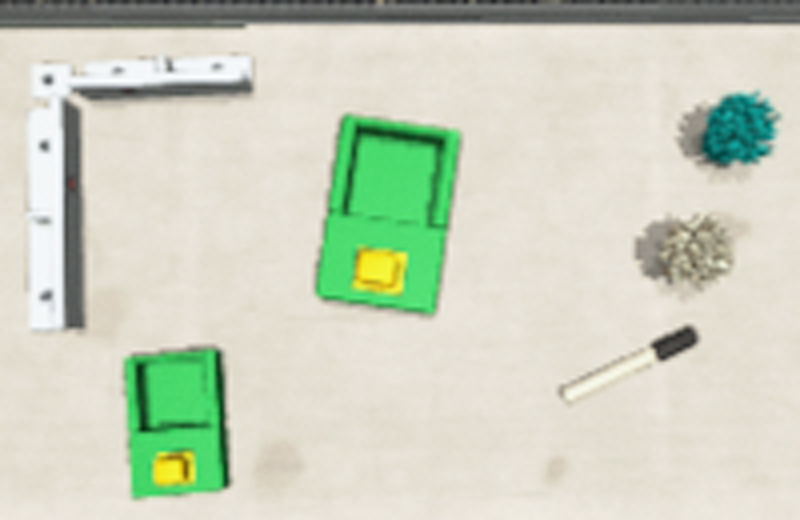

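View pics/crop_s.png

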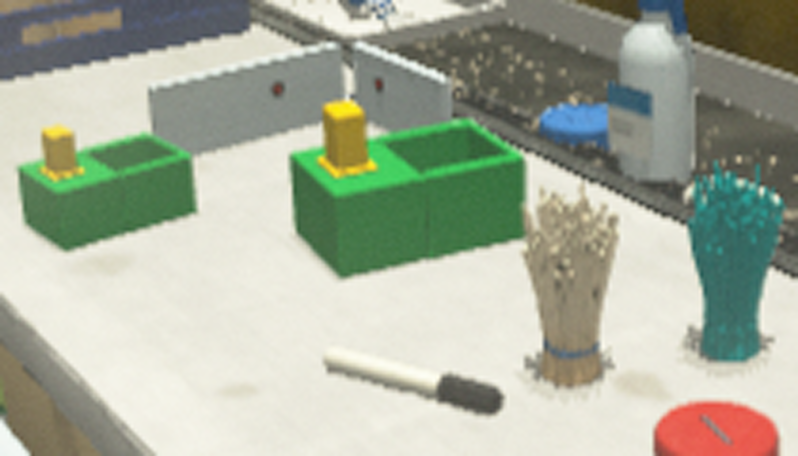

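The close crops show the pale bunch with the blue band (top (379,217), side about (341,268) at the foot), the big carrier with its post at (299,222), and the L-shaped stop.

Run:
```python
from h import *
t=read_camera("top");s=read_camera("side")
ct=lambda x,y:(205+(x+.5)/4-.5,155+(y+.5)/4-.5)
cs=lambda x,y:(190+(x+.5)/3.8-.5,170+(y+.5)/3.8-.5)
r=lambda p:np.round(np.array(p)*1000).tolist()
P=[onz(t,*ct(*p),.07) for p in((343,117),(461,130),(436,314),(317,297))]
print("tub",[r(p) for p in P],[round(np.linalg.norm(P[i]-P[(i+1)%4])*1000) for i in range(4)],"c",r(sum(P)/4))
ax=(P[0]+P[1]-P[2]-P[3]);print("yaw",np.degrees(np.arctan2(ax[1],ax[0])))
print("post",r(onz(t,*ct(378,267),.118)))
print("post2",[r(x) for x in two(t,ct(378,267),s,cs(344,107))])
print("fence side",r(onz(t,*ct(64,98),.075)),r(onz(t,*ct(63,328),.075)))
print("fence back",r(onz(t,*ct(75,93),.075)),r(onz(t,*ct(250,84),.075)))
print("fence side base",r(onz(t,*ct(83,328),.0)),"back base",r(onz(t,*ct(100,98),0)),r(onz(t,*ct(250,92),0)))
print("side cam: base",[r(onz(s,*cs(*p),0)) for p in((193,153),)], "top",[r(onz(s,*cs(*p),.075)) for p in((150,88),(340,44),(356,43),(449,82))])
print("bunch top",r(onz(t,*ct(695,250),.115)),"foot side",r(onz(s,*cs(571,365),0.02)), r(two(t,ct(695,250),s,cs(571,200))[0]))
print("turq",r(onz(t,*ct(740,130),.115)),"pen",r(onz(t,*ct(565,395),0)),r(onz(t,*ct(693,338),0)))
```

```text
tub [[594.0, 36.0, 70.0], [582.0, -66.0, 70.0], [424.0, -44.0, 70.0], [439.0, 58.0, 70.0]] [103, 160, 102, 156] c [510.0, -4.0, 70.0]
yaw -7.9772743343397154
post [461.0, 4.0, 118.0]
post2 [[462.0, 3.0, 117.0], 2.0]
fence side [610.0, 275.0, 75.0] [414.0, 271.0, 75.0]
fence back [615.0, 266.0, 75.0] [622.0, 116.0, 75.0]
fence side base [415.0, 272.0, 0.0] back base [623.0, 262.0, 0.0] [628.0, 126.0, 0.0]
side cam: base [[453.0, 277.0, 0.0]] top [[413.0, 264.0, 75.0], [610.0, 271.0, 75.0], [624.0, 264.0, 75.0], [627.0, 108.0, 75.0]]
bunch top [474.0, -259.0, 115.0] foot side [458.0, -287.0, 20.0] [476.0, -260.0, 121.0]
turq [574.0, -299.0, 115.0] pen [352.0, -158.0, 0.0] [402.0, -274.0, 0.0]
```

```bash
python3 -m crank '[[0,-26,-31,0,0,0,-0.1],[0,-26,-31,0,0,0,-0.09],[0,-27,-31,0,0,0,0],[0,-27,-31,0,0,0,0],[0,-27,-31,0,0,0,0],[0,-27,-31,0,0,0,0],[0,-27,-31,0,0,0,0],[0,-27,-31,0,0,0,0],[0,-27,-31,0,0,0,0],[0,-27,-31,0,0,0,0],[0,-27,-31,0,0,0,0],[0,-27,-31,0,0,0,0]]'
```

```text
clock: 1.35
tcp_pos: [0.4602, 0.171, 0.2441]
orientation: [[-0.99, 0.139, 0.001], [0.139, 0.99, 0.001], [-0.001, 0.001, -1.0]]
ft_force: [0.6, 0.2, -0.5]
width: 0.998
grasp_force: 0.0
```

```bash
python3 -m crank '[[0,0,0,0,0,0,0]]' >/dev/null
python3 - <<'E'
from h import *
s=observe();c=read_camera("wrist");np.savez("w1.npz",img=c["img"],intrinsics=c["intrinsics"],T=wT(s,c));print(s["tcp_pos"])
cv2.imwrite("pics/w1.png",c["img"][:,:,::-1])
E
python3 -m crank '[[0,-6,-35,0,0,0,0],[0,-6,-35,0,0,0,0],[0,-6,-35,0,0,0,0],[0,-6,-36,0,0,0,0],[0,-6,-36,0,0,0,0],[0,-6,-36,0,0,0,0],[0,-6,-36,0,0,0,0],[0,-6,-36,0,0,0,0],[0,-6,-36,0,0,0,0],[0,-6,-36,0,0,0,0],[0,-6,-36,0,0,0,0],[0,-6,-36,0,0,0,0]]'; python3 -m crank '[[0,0,0,0,0,0,0],[0,0,0,0,0,0,0]]'
python3 - <<'E'
from h import *
s=observe();c=read_camera("wrist");np.savez("w2.npz",img=c["img"],intrinsics=c["intrinsics"],T=wT(s,c));print(s["tcp_pos"])
cv2.imwrite("pics/w2.png",c["img"][:,:,::-1])
w=np.load("w1.npz");cv2.imwrite("pics/both.png",np.vstack([cv2.resize(w["img"],(480,300)),cv2.resize(c["img"],(480,300))])[:,:,::-1])
E
```

```text
[0.46350099 0.16473551 0.24425273]
clock: 2.48
tcp_pos: [0.4713, -0.2623, 0.2438]
orientation: [[-0.991, 0.137, 0.001], [0.137, 0.991, 0.001], [-0.0, 0.001, -1.0]]
ft_force: [0.9, -0.7, -0.4]
width: 0.999
grasp_force: 0.0
clock: 2.65
tcp_pos: [0.4707, -0.2632, 0.2436]
orientation: [[-0.99, 0.142, -0.0], [0.142, 0.99, -0.0], [0.0, -0.0, -1.0]]
ft_force: [0.4, 2.1, -0.4]
width: 1.005
grasp_force: 0.0
[ 0.47070482 -0.26319243  0.24355576]
```

View pics/both.png

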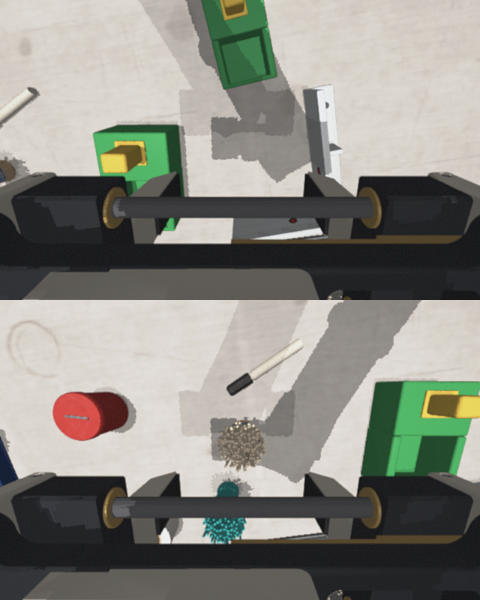

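Upper: the two carriers and the stop seen from the wrist. Lower: the bunch is at about (321,193) in the full wrist picture, between the fingers, with turquoise further off.

```bash
python3 - <<'E'
from h import *
w=np.load("w2.npz");T=w["T"];c={"img":w["img"],"intrinsics":w["intrinsics"]}
r=lambda p:np.round(np.array(p)*1000).tolist()
im=c["img"].astype(int);sub=im[150:235,270:375]
H=hsv(c)[150:235,270:375]
bg=H[60:,80:].reshape(-1,3);print("bench hsv",np.median(bg,0),"bunch",np.median(H[30:55,40:65].reshape(-1,3),0))
m=((H[...,1]>45)&(H[...,0]<35)).astype(np.uint8);m=cv2.morphologyEx(m,cv2.MORPH_CLOSE,np.ones((5,5)));m=cv2.morphologyEx(m,cv2.MORPH_OPEN,np.ones((5,5)))
for ce,st,mm in blobs(m,200):
    cn=cv2.findContours(mm.astype(np.uint8),cv2.RETR_EXTERNAL,cv2.CHAIN_APPROX_NONE)[0][0];(x,y),R=cv2.minEnclosingCircle(cn)
    print(ce,st,(x,y,R)); u,v=ce[0]+270,ce[1]+150
    for z in(.11,.125):print(z,r(onz(c,u,v,z,T)),"R mm",R/307*(.384-z)*1000)
E
python3 - <<'E'
from h import *
s=read_camera("side");r=lambda p:np.round(np.array(p)*1000).tolist()
a=(190+150*3.8/3.8,0)
H=hsv(s)[215:275,322:362]
m=((H[...,1]>55)).astype(np.uint8)
for i in range(0,60,3):
    x=np.flatnonzero(m[i]);print(215+i,x.min()+322 if len(x) else 0,x.max()+322 if len(x) else 0,len(x))
for p in((.472,-.262),(.470,-.265),(.474,-.259)):print(p,[proj(s,(*p,z)).round(1).tolist() for z in(0,.05,.1,.131)])
E
```

```text
bench hsv [ 15.  17. 150.] bunch [ 17.  48. 117.]
[51.7, 42.5] [21, 11, 62, 61, 2883] (52.09724807739258, 42.76513671875, 32.30902099609375)
0.11 [468.0, -265.0, 110.0] R mm 28.836064341790514
0.125 [465.0, -264.0, 125.0] R mm 27.25744768074359
215 322 327 6
218 322 327 6
221 322 327 6
224 322 344 13
227 322 344 15
230 322 350 22
233 322 351 18
236 328 349 15
239 330 349 15
242 330 348 11
245 332 348 11
248 332 347 13
251 332 346 7
254 333 347 12
257 333 346 14
260 333 345 12
263 333 347 8
266 332 347 16
269 333 346 14
272 0 0 0
(0.472, -0.262) [[338.4, 267.4], [338.1, 249.5], [337.9, 231.1], [337.7, 219.3]]
(0.47, -0.265) [[338.5, 268.1], [338.2, 250.2], [338.0, 231.7], [337.8, 219.9]]
(0.474, -0.259) [[338.3, 266.7], [338.1, 248.9], [337.8, 230.5], [337.6, 218.8]]
```

```bash
python3 -m crank '[[0,0,0,30,0,0,0],[0,0,0,30,0,0,0],[0,0,0,30,0,0,0],[0,0,0,30,0,0,0],[0,0,0,20,0,0,0],[0,0,0,12,0,0,0],[0,0,0,4,0,0,0],[0,0,0,0,0,0,0],[0,0,0,0,0,0,0]]'
python3 -m crank '[[130,0,0,0,0,0,0],[130,0,0,0,0,0,0],[130,0,0,0,0,0,0],[130,0,0,0,0,0,0],[130,0,0,0,0,0,0],[130,0,0,0,0,0,0],[130,0,0,0,0,0,0]]'
```

```text
clock: 3.5
tcp_pos: [0.4716, -0.261, 0.0884]
orientation: [[-0.99, 0.138, 0.001], [0.138, 0.99, 0.0], [-0.001, 0.0, -1.0]]
ft_force: [0.2, 0.2, 0.5]
width: 0.999
grasp_force: 0.0
clock: 4.08
tcp_pos: [0.471, -0.2622, 0.0879]
orientation: [[-0.99, 0.14, 0.0], [0.14, 0.99, -0.0], [-0.0, -0.0, -1.0]]
ft_force: [0.1, -0.4, 1.6]
width: 0.628
grasp_force: 30.0
```

```bash
python3 -m crank '[[130,0,0,-8,0,0,0],[130,0,0,-17,0,0,0],[130,0,0,-25,0,0,0],[130,0,0,-25,0,0,0],[130,0,0,-20,0,0,0],[130,0,0,-10,0,0,0],[130,0,0,0,0,0,0]]'
python3 -m crank '[[130,-1,8,0,0,0,0],[130,-3,20,0,0,0,0],[130,-4,28,0,0,0,0],[130,-4,30,0,0,0,0],[130,-4,30,0,0,0,0],[130,-4,30,0,0,0,0],[130,-4,30,0,0,0,0],[130,-4,30,0,0,0,0],[130,-4,27,0,0,0,0],[130,-3,18,0,0,0,0],[130,-1,10,0,0,0,0],[130,0,0,0,0,0,0]]'
python3 -m crank '[[130,0,0,0,0,0,0],[130,0,0,0,0,0,0]]'
python3 - <<'E'
from h import *
s=observe();c=read_camera("wrist");d=read_camera("side")
w=np.load("w1.npz");np.savez("w3.npz",img=c["img"],intrinsics=c["intrinsics"],T=wT(s,c))
cv2.imwrite("pics/w3.png",np.vstack([cv2.resize(c["img"],(480,300)),cv2.resize(d["img"][140:260,220:412],(480,300),interpolation=cv2.INTER_CUBIC)])[:,:,::-1])
# post top from the earlier wrist picture
w1={"img":w["img"],"intrinsics":w["intrinsics"]};H=hsv(w1)
for ce,st,_ in blobs((H[...,0]>18)&(H[...,0]<32)&(H[...,1]>170)&(H[...,2]>90),60):print(ce,st,onz(w1,*ce,.1,w["T"]).round(3))
E
```

```text
clock: 4.67
tcp_pos: [0.4719, -0.2626, 0.1949]
orientation: [[-0.99, 0.139, 0.004], [0.139, 0.99, -0.001], [-0.004, -0.001, -1.0]]
ft_force: [0.6, -0.2, -1.3]
width: 0.628
grasp_force: 30.0
clock: 5.67
tcp_pos: [0.5424, -0.0055, 0.1912]
orientation: [[-0.991, 0.135, -0.003], [0.135, 0.991, 0.001], [0.003, 0.0, -1.0]]
ft_force: [-0.1, -0.4, -1.3]
width: 0.627
grasp_force: 30.0
clock: 5.83
tcp_pos: [0.5422, -0.0103, 0.1923]
orientation: [[-0.99, 0.141, -0.001], [0.141, 0.99, -0.001], [0.001, -0.001, -1.0]]
ft_force: [0.6, 0.4, -1.5]
width: 0.63
grasp_force: 30.0
```

View pics/w3.png

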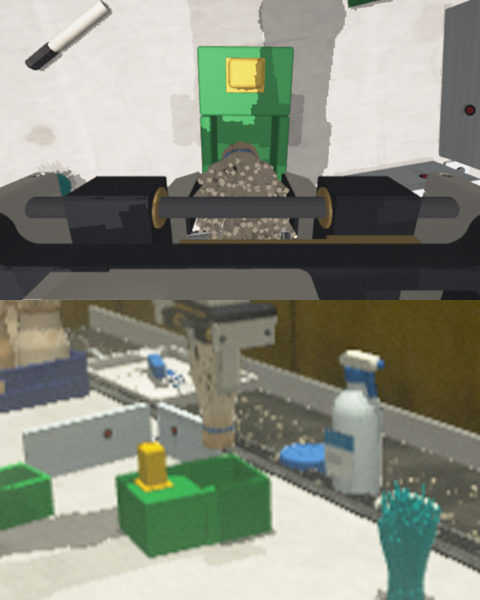

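The bunch is held upright above the pocket. In the full picture the post top is at about (327,97) and the rear rim corners at (264,63) and (391,63).

Run:
```python
from h import *
w=np.load("w3.npz");T=w["T"];c={"img":w["img"],"intrinsics":w["intrinsics"]};f=640/480
r=lambda p:np.round(np.array(p)*1000,1).tolist()
a=onz(c,198*f,47*f,.07,T);b=onz(c,293*f,46.5*f,.07,T);print(r(a),r(b),np.linalg.norm(a-b))
y=(a-b)/np.linalg.norm(a-b);  # a is image-left
print("mid",r((a+b)/2),"yaw-ish",np.degrees(np.arctan2(*( (b-a)[[1,0]])))-90)
H=hsv(c)
for ce,st,m in blobs((H[...,0]>18)&(H[...,0]<32)&(H[...,1]>140)&(H[...,2]>190),60):print(ce,st,r(onz(c,*ce,.118,T)))
```

```text
[425.3, -41.5, 70.0] [439.0, 57.9, 70.0] 0.10036466684349801
mid [432.1, 8.2, 70.0] yaw-ish -7.8654508368650795
[321.8, 100.0] [302, 77, 41, 46, 821] [461.8, -0.3, 118.0]
```

```bash
python3 -m crank '[[130,-1,2,5,0,0,0],[130,0,0,15,0,0,0],[130,0,0,20,0,0,0],[130,0,0,20,0,0,0],[130,0,0,15,0,0,0],[130,0,0,8,0,0,0],[130,0,0,4,0,0,0],[130,0,0,0,0,0,0],[130,0,0,0,0,0,0]]'
```

```text
clock: 6.68
tcp_pos: [0.5446, -0.007, 0.1062]
orientation: [[-0.99, 0.14, 0.001], [0.14, 0.99, 0.0], [-0.001, 0.0, -1.0]]
ft_force: [0.2, -0.5, -1.0]
width: 0.627
grasp_force: 30.0
```

```bash
python3 -m crank '[[130,0,0,4,0,0,0],[130,0,0,3,0,0,0],[130,0,0,2,0,0,0],[130,0,0,1,0,0,0],[130,0,0,1,0,0,0],[130,0,0,0,0,0,0],[130,0,0,0,0,0,0]]'
```

```text
clock: 7.27
tcp_pos: [0.5442, -0.0067, 0.0948]
orientation: [[-0.99, 0.139, 0.0], [0.139, 0.99, 0.0], [-0.0, 0.0, -1.0]]
ft_force: [-0.5, 0.4, -0.7]
width: 0.627
grasp_force: 30.0
```

```bash
python3 -m crank '[[130,0,0,1,0,0,0],[130,0,0,0.5,0,0,0],[130,0,0,0,0,0,0]]';python3 -m crank '[[130,0,0,0.5,0,0,0],[130,0,0,0.5,0,0,0],[130,0,0,0,0,0,0]]'
```

```text
clock: 7.52
tcp_pos: [0.5441, -0.0067, 0.0931]
orientation: [[-0.99, 0.139, -0.0], [0.139, 0.99, 0.0], [0.0, -0.0, -1.0]]
ft_force: [-1.0, -0.2, -0.9]
width: 0.629
grasp_force: 30.0
clock: 7.77
tcp_pos: [0.5449, -0.0069, 0.0929]
orientation: [[-0.99, 0.14, 0.002], [0.14, 0.99, 0.0], [-0.002, 0.0, -1.0]]
ft_force: [-0.4, -0.0, 5.7]
width: 0.627
grasp_force: 30.0
```

Foot touches the pocket floor (5.7 N at the expected height). Release, then rise.

```bash
python3 -m crank '[[90,0,0,0,0,0,0],[80,0,0,0,0,0,0],[60,0,0,0,0,0,0],[30,0,0,0,0,0,0],[0,0,0,0,0,0,0],[0,0,0,0,0,0,0],[0,0,0,0,0,0,0]]'
python3 -m crank '[[0,0,0,-3,0,0,0],[0,0,0,-8,0,0,0],[0,0,0,-20,0,0,0],[0,0,0,-30,0,0,0],[0,0,0,-35,0,0,0],[0,0,0,-25,0,0,0],[0,0,0,-9,0,0,0]]'
python3 -m crank '[[0,8,-1,0,0,0,0],[0,20,-3,0,0,0,0],[0,25,-4,0,0,0,0],[0,20,0,0,0,0,0],[0,8,0,0,0,0,0],[0,0,0,0,0,0,0],[0,0,0,0,0,0,0]]'
python3 - <<'E'
from h import *
s=observe();c=read_camera("wrist");d=read_camera("side")
np.savez("w4.npz",img=c["img"],intrinsics=c["intrinsics"],T=wT(s,c))
cv2.imwrite("pics/w4.png",np.vstack([cv2.resize(c["img"],(480,300)),cv2.resize(d["img"][140:260,220:412],(480,300),interpolation=cv2.INTER_CUBIC)])[:,:,::-1])
c=dict(c);H=hsv(c);T=wT(s,c)
for ce,st,m in blobs((H[...,0]>18)&(H[...,0]<32)&(H[...,1]>140)&(H[...,2]>150),60):print(ce,st,onz(c,*ce,.118,T).round(4))
E
```

```text
clock: 8.35
tcp_pos: [0.5441, -0.0067, 0.0922]
orientation: [[-0.99, 0.139, -0.0], [0.139, 0.99, 0.0], [0.0, -0.0, -1.0]]
ft_force: [0.3, 0.3, 0.2]
width: 0.978
grasp_force: 0.0
clock: 8.93
tcp_pos: [0.546, -0.007, 0.2269]
orientation: [[-0.99, 0.14, 0.006], [0.14, 0.99, 0.001], [-0.006, 0.002, -1.0]]
ft_force: [1.2, -0.0, 0.3]
width: 0.998
grasp_force: 0.0
clock: 9.52
tcp_pos: [0.4628, -0.0031, 0.2219]
orientation: [[-0.99, 0.139, -0.0], [0.139, 0.99, 0.0], [0.0, 0.0, -1.0]]
ft_force: [-0.1, -0.6, -0.3]
width: 1.0
grasp_force: 0.0
```

View pics/w4.png

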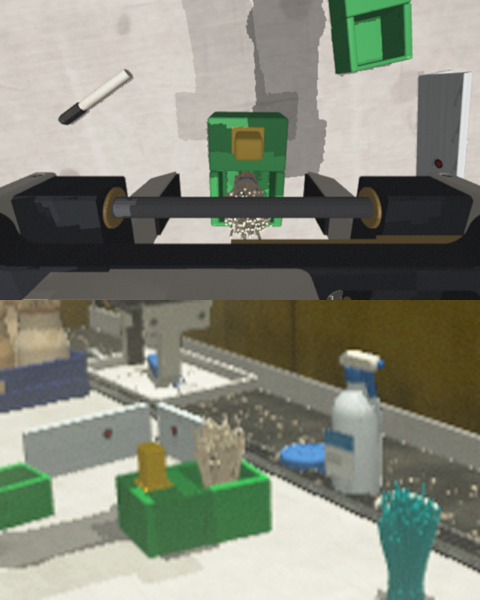

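The bunch stands upright in the pocket, and the post (wrist (332,192) full scale) is in view.

Run:
```python
from h import *
w=np.load("w4.npz");T=w["T"];c={"img":w["img"],"intrinsics":w["intrinsics"]}
H=hsv(c);print(proj(c,(.462,.004,.118),T),T[:3,3])
m=(H[...,0]>14)&(H[...,0]<34)&(H[...,1]>110);m[:160]=0;m[222:]=0;m[:,:290]=0;m[:,370:]=0
for ce,st,mm in blobs(m,60):print(ce,st)
im=c["img"][140:250,260:400,::-1];cv2.imwrite("pics/w4c.png",cv2.resize(im,None,fx=5,fy=5,interpolation=cv2.INTER_CUBIC))
```

```text
[331.99877095 201.76594455] [0.39163715 0.00590272 0.36279907]
[330.2, 190.3] [309, 169, 44, 45, 1861]
```

View pics/w4c.png

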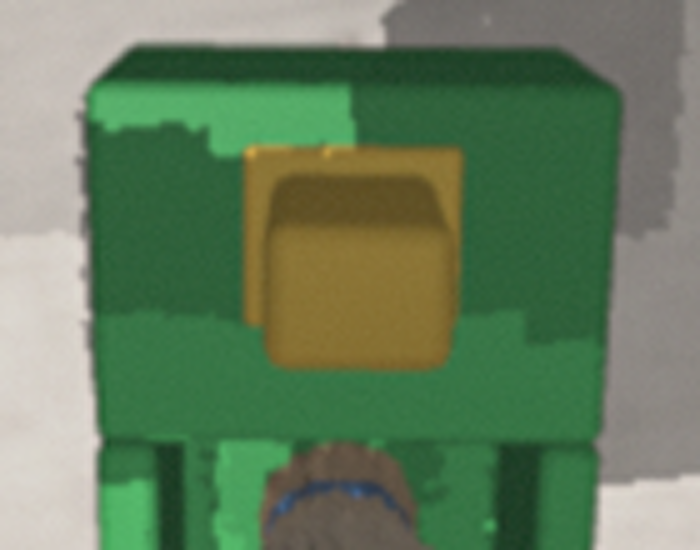

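Top face centre is at (331.5,200), as predicted for the post at (462,4) mm. Descend onto it and grip.

```bash
python3 -m crank '[[0,2,7,10,0,0,0],[0,0,0,25,0,0,0],[0,0,0,30,0,0,0],[0,0,0,30,0,0,0],[0,0,0,20,0,0,0],[0,0,0,8,0,0,0],[0,0,0,3,0,0,0],[0,0,0,0,0,0,0],[0,0,0,0,0,0,0]]'
python3 -m crank '[[60,0,0,0,0,0,0],[120,0,0,0,0,0,0],[160,0,0,0,0,0,0],[200,0,0,0,0,0,0],[200,0,0,0,0,0,0],[200,0,0,0,0,0,0],[200,0,0,0,0,0,0],[200,0,0,0,0,0,0],[200,0,0,0,0,0,0]]'
python3 - <<'E'
from h import *
s=observe();print(s["ft_force"],s["ft_torque"])
for n in ("w1","w4"):
    w=np.load(n+".npz");print(n,[proj({"intrinsics":w["intrinsics"]},p,w["T"]).round() .tolist() for p in((.414,.272,.075),(.612,.273,.075),(.612,.273,0),(.62,.12,.075),(.62,.12,0))])
E
```

```text
clock: 10.37
tcp_pos: [0.4629, 0.0038, 0.097]
orientation: [[-0.99, 0.14, 0.001], [0.14, 0.99, 0.0], [-0.001, 0.0, -1.0]]
ft_force: [0.1, 0.5, 0.9]
width: 1.002
grasp_force: 0.0
clock: 11.12
tcp_pos: [0.4618, 0.0039, 0.0962]
orientation: [[-0.99, 0.139, -0.0], [0.139, 0.99, 0.0], [0.0, -0.0, -1.0]]
ft_force: [0.5, -0.7, 0.4]
width: 0.398
grasp_force: 0.0
[ 0.50965917 -0.65998076  0.38338638] [-0.02513147 -0.01736949  0.05622181]
w1 [[425.0, 121.0], [436.0, 296.0], [417.0, 265.0], [306.0, 319.0], [309.0, 285.0]]
w4 [[622.0, 97.0], [601.0, 292.0], [550.0, 259.0], [456.0, 315.0], [432.0, 279.0]]
```

```bash
python3 -m crank '[[220,0,0,0,0,0,0],[220,0,0,0,0,0,0],[220,0,0,0,0,0,0]]'
python3 - <<'E'
from h import *
t=read_camera("top")
g=cv2.cvtColor(cv2.imread("pics/top0.png"),cv2.COLOR_BGR2GRAY).astype(float)
def edge(prof,sgn):  # sub-pixel by parabola on gradient
    d=sgn*np.diff(prof);i=int(np.argmax(d[1:-1]))+1;a,b,e=d[i-1:i+2];return i+.5+.5*(a-e)/(a-2*b+e)
def fit(P,ax):
    P=np.array(P);A=np.c_[P[:,ax],np.ones(len(P))];k=np.ones(len(P),bool)
    for _ in range(4):
        x=np.linalg.lstsq(A[k],P[k,1-ax],rcond=None)[0];r=P[:,1-ax]-A@x;k=abs(r)<max(2*np.std(r[k]),.0005)
    return x,np.std(r[k]),k.sum()
for z,sg,lo,hi in((.075,-1,216,225),(0,1,221,230)):
    P=[onz(t,lo+edge(g[v,lo:hi],sg),v,z)[:2] for v in range(184,234)]
    x,sd,n=fit(P,0);print("side z",z,"y at x=.45,.6:",x@[.45,1],x@[.6,1],"yaw",np.degrees(np.arctan(x[0])),sd,n)
for z,sg,lo,hi in((.075,-1,171,181),(0,1,175,184)):
    P=[onz(t,u,lo+edge(g[lo:hi,u],sg),z)[:2] for u in range(228,265)]
    x,sd,n=fit(P,1);print("back z",z,"x at y=.12,.27:",x@[.12,1],x@[.27,1],"yaw",np.degrees(-np.arctan(x[0])),sd,n)
E
```

```text
clock: 11.37
tcp_pos: [0.4618, 0.0039, 0.0962]
orientation: [[-0.99, 0.14, -0.0], [0.14, 0.99, 0.0], [0.0, 0.0, -1.0]]
ft_force: [0.7, 0.4, -0.7]
width: 0.34
grasp_force: 30.0
side z 0.075 y at x=.45,.6: 0.2718515305386473 0.27566341278625234 yaw 1.4557184527046771 7.210132645074569e-05 47
side z 0 y at x=.45,.6: 0.27234385765659264 0.2792237737678107 yaw 2.6260939046864933 0.00035445449359457714 43
back z 0.075 x at y=.12,.27: 0.6250253606922184 0.6192067221329065 yaw 2.221442431859147 0.0006086760952069257 37
back z 0 x at y=.12,.27: 0.6268251418045828 0.6209515593466846 yaw 2.2423976244734716 0.00042934592931540607 33
```

```bash
python3 -m crank '[[220,0,0,0,0,0,-0.024],[220,0,0,0,0,0,-0.044],[220,0,0,0,0,0,-0.044],[220,0,0,0,0,0,-0.04],[220,0,0,0,0,0,-0.024],[220,0,0,0,0,0,0],[220,0,0,0,0,0,0]]'
python3 -m crank '[[220,0,4,0,0,0,0],[220,-1,9,0,0,0,0],[220,-2,14,0,0,0,0],[220,-2,16,0,0,0,0],[220,-2,16,0,0,0,0],[220,-2,16,0,0,0,0],[220,-2,16,0,0,0,0],[220,-1,16,0,0,0,0],[220,-1,16,0,0,0,0],[220,-1,16,0,0,0,0],[220,-1,12,0,0,0,0],[220,-1,8,0,0,0,0]]'
python3 -m crank '[[220,0,8,0,0,0,0],[220,0,6,0,0,0,0],[220,0,4,0,0,0,0],[220,0,0,0,0,0,0],[220,0,0,0,0,0,0]]'
```

```text
clock: 12.0
tcp_pos: [0.4618, 0.0038, 0.0962]
orientation: [[-0.999, -0.036, -0.0], [-0.036, 0.999, 0.0], [0.0, 0.0, -1.0]]
ft_force: [0.3, -0.8, -1.1]
width: 0.347
grasp_force: 30.0
clock: 13.0
tcp_pos: [0.4718, 0.1652, 0.0962]
orientation: [[-0.999, -0.038, -0.0], [-0.038, 0.999, 0.0], [0.0, 0.0, -1.0]]
ft_force: [-0.7, -2.4, 2.3]
width: 0.349
grasp_force: 30.0
clock: 13.42
tcp_pos: [0.4714, 0.1819, 0.0962]
orientation: [[-0.999, -0.037, 0.0], [-0.037, 0.999, 0.001], [-0.0, 0.001, -1.0]]
ft_force: [-0.7, 1.1, -0.6]
width: 0.342
grasp_force: 30.0
```

```bash
python3 -m crank '[[220,0,5,0,0,0,0],[220,0,8,0,0,0,0],[220,0,8,0,0,0,0],[220,0,5,0,0,0,0],[220,0,2,0,0,0,0],[220,0,0,0,0,0,0],[220,0,0,0,0,0,0]]'
python3 - <<'E'
from h import *
s=observe();c=read_camera("wrist");t=read_camera("top");print(s["tcp_pos"])
np.savez("w5.npz",img=c["img"],intrinsics=c["intrinsics"],T=wT(s,c))
cv2.imwrite("pics/t5.png",t["img"][:,:,::-1])
a=cv2.resize(c["img"][0:230,240:560],(700,503),interpolation=cv2.INTER_CUBIC)
cv2.imwrite("pics/w5.png",a[:,:,::-1])
E
```

```text
clock: 14.0
tcp_pos: [0.4704, 0.2103, 0.0963]
orientation: [[-0.999, -0.037, 0.0], [-0.037, 0.999, 0.001], [-0.0, 0.001, -1.0]]
ft_force: [-0.8, 1.3, -0.7]
width: 0.348
grasp_force: 30.0
[0.47036479 0.21031523 0.09626558]
```

View pics/w5.png

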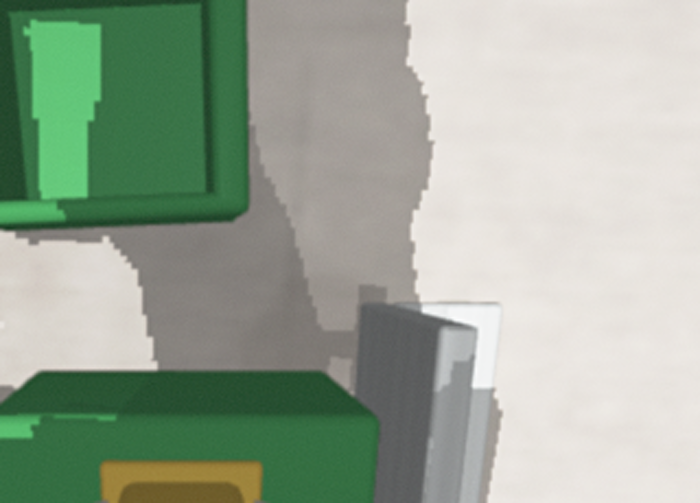

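Gap to the side fence is about 10 mm, nearly parallel. I'll close in with force checks.

```bash
python3 -m crank '[[220,-4,2,0,0,0,0],[220,-5,2,0,0,0,0],[220,-3,1,0,0,0,0],[220,0,0,0,0,0,0],[220,0,0,0,0,0,0]]'
for i in 1 2 3; do python3 -m crank '[[220,0,1,0,0,0,0],[220,0,0,0,0,0,0],[220,0,0,0,0,0,0]]' | egrep 'tcp|force'; done; python3 -c "from h import *;print(observe()['ft_torque'])"
```

```text
clock: 14.52
tcp_pos: [0.4831, 0.2148, 0.0962]
orientation: [[-0.999, -0.036, 0.001], [-0.036, 0.999, 0.0], [-0.001, 0.0, -1.0]]
ft_force: [3.2, 1.2, 0.6]
width: 0.346
grasp_force: 30.0
tcp_pos: [0.4824, 0.2155, 0.0962]
ft_force: [2.3, -0.8, -0.6]
grasp_force: 30.0
tcp_pos: [0.4821, 0.2166, 0.0962]
ft_force: [0.4, -1.9, 0.6]
grasp_force: 30.0
tcp_pos: [0.482, 0.2177, 0.0962]
ft_force: [-0.3, -2.1, 1.7]
grasp_force: 30.0
[-0.38107487  0.03242206 -0.20018504]
```

```bash
for i in 1 2 3; do python3 -m crank '[[220,0,0.7,0,0,0,0],[220,0,0,0,0,0,0],[220,0,0,0,0,0,0]]' | egrep 'tcp|ft_force|orien'; python3 -c "from h import *;print(observe()['ft_torque'].round(2))"; done
```

```text
tcp_pos: [0.482, 0.2185, 0.0962]
orientation: [[-0.999, -0.036, -0.0], [-0.036, 0.999, 0.0], [0.0, 0.0, -1.0]]
ft_force: [-0.4, -2.9, 1.8]
[-0.41  0.12 -0.12]
tcp_pos: [0.482, 0.2192, 0.0962]
orientation: [[-0.999, -0.036, -0.0], [-0.036, 0.999, 0.0], [0.0, 0.0, -1.0]]
ft_force: [-0.2, -1.6, 1.7]
[-0.42  0.08 -0.09]
tcp_pos: [0.4821, 0.22, 0.0962]
orientation: [[-0.999, -0.036, 0.0], [-0.036, 0.999, 0.0], [-0.0, 0.0, -1.0]]
ft_force: [0.3, -2.3, 2.6]
[-0.35 -0.   -0.14]
```

```bash
for i in 1 2 3 4; do python3 -m crank '[[220,0,0.6,0,0,0,0],[220,0,0,0,0,0,0],[220,0,0,0,0,0,0]]' | egrep 'tcp|ft_force'; python3 -c "from h import *;print(observe()['ft_torque'].round(2))"; done
```

```text
tcp_pos: [0.4821, 0.2205, 0.0962]
ft_force: [0.4, -1.9, 1.2]
[-0.44  0.05 -0.13]
tcp_pos: [0.4821, 0.2209, 0.0962]
ft_force: [0.5, -3.5, 0.9]
[-0.61 -0.   -0.03]
tcp_pos: [0.4821, 0.2209, 0.0963]
ft_force: [0.1, -6.1, 2.4]
[-0.98 -0.02  0.04]
tcp_pos: [0.4821, 0.221, 0.0963]
ft_force: [-0.2, -7.3, 4.4]
[-1.41 -0.04  0.13]
```

Contact at the rear part of the side. Trim the yaw in small steps and watch the z-moment.

```bash
for i in 1 2 3 4; do python3 -m crank '[[220,0,0,0,0,0,-0.004],[220,0,0,0,0,0,0],[220,0,0,0,0,0,0]]' | egrep 'orient|ft_force'
python3 - <<'E'
from h import *
s=observe();print(s['ft_torque'].round(2),s["tcp_pos"].round(4),"a",np.degrees(np.arctan2(-s["orientation"][1,0],-s["orientation"][0,0])).round(2))
E
done
```

```text
orientation: [[-0.999, -0.039, 0.0], [-0.039, 0.999, -0.001], [-0.0, -0.001, -1.0]]
ft_force: [1.0, -6.6, 3.0]
[-1.39 -0.15  0.03] [0.4823 0.2211 0.0963] a 2.25
orientation: [[-0.999, -0.043, 0.0], [-0.043, 0.999, -0.001], [-0.0, -0.001, -1.0]]
ft_force: [0.6, -6.2, 2.1]
[-1.32 -0.23  0.  ] [0.4824 0.2211 0.0963] a 2.47
orientation: [[-0.999, -0.046, 0.0], [-0.046, 0.999, -0.001], [-0.0, -0.001, -1.0]]
ft_force: [2.0, -7.0, 3.0]
[-1.24 -0.21 -0.43] [0.4824 0.2211 0.0963] a 2.65
orientation: [[-0.999, -0.05, 0.0], [-0.05, 0.999, -0.001], [-0.0, -0.001, -1.0]]
ft_force: [1.2, -6.0, 2.6]
[-1.14 -0.25 -0.7 ] [0.4824 0.2211 0.0963] a 2.84
```

```bash
cat > st.py <<'E'
from h import *
s=observe();print(s["ft_force"].round(1),s['ft_torque'].round(2),s["tcp_pos"].round(4),"a",np.degrees(np.arctan2(-s["orientation"][1,0],-s["orientation"][0,0])).round(2))
E
python3 -m crank '[[220,0,0,0,0,0,0.004],[220,0,0,0,0,0,0],[220,0,0,0,0,0,0]]' >/dev/null; python3 st.py
for i in 1 2 3; do python3 -m crank '[[220,-1,0,0,0,0,0],[220,-1,0,0,0,0,0],[220,0,0,0,0,0,0],[220,0,0,0,0,0,0]]' >/dev/null; python3 st.py; done
```

```text
[ 1.9 -7.5  2.4] [-1.16 -0.19 -0.44] [0.4824 0.2211 0.0963] a 2.65
[-6.8 -8.2  9.6] [-1.21  0.97 -0.51] [0.4826 0.2211 0.0962] a 2.67
[-7.6 -7.8 12.1] [-1.23  1.23 -0.46] [0.4842 0.2212 0.0962] a 2.67
[-8.  -7.1 11.8] [-1.32  1.29 -0.45] [0.4862 0.2212 0.0962] a 2.68
```

```bash
python3 -m crank '[[220,0,0,-0.5,0,0,0],[220,0,0,0,0,0,0],[220,0,0,0,0,0,0]]' >/dev/null; python3 st.py
for i in 1 2 3 4; do python3 -m crank '[[220,-0.5,0,0,0,0,0],[220,-0.5,0,0,0,0,0],[220,0,0,0,0,0,0],[220,0,0,0,0,0,0]]' >/dev/null; python3 st.py; done
```

```text
[-4.7 -7.4  3.9] [-1.11  0.72 -0.48] [0.4864 0.2212 0.0962] a 2.68
[-5.9 -6.7  5.1] [-1.14  0.89 -0.45] [0.4872 0.2213 0.0962] a 2.69
[-6.3 -6.8  4.6] [-1.16  0.83 -0.39] [0.4882 0.2213 0.0963] a 2.69
[-6.2 -6.9  5.6] [-1.13  0.87 -0.41] [0.4892 0.2213 0.0963] a 2.68
[-6.2 -6.3  5.1] [-1.18  0.82 -0.39] [0.4902 0.2214 0.0963] a 2.68
```

```bash
for i in 1 2 3 4 5; do python3 -m crank '[[220,-0.4,0,0,0,0,0],[220,-0.3,0,0,0,0,0],[220,0,0,0,0,0,0],[220,0,0,0,0,0,0]]' >/dev/null; python3 st.py; done
```

```text
[-5.8 -7.6  6.1] [-1.16  0.95 -0.39] [0.4909 0.2214 0.0963] a 2.68
[-5.9 -7.2  5.1] [-1.19  0.92 -0.45] [0.4915 0.2214 0.0963] a 2.68
[-6.3 -6.9  5.8] [-1.21  0.9  -0.39] [0.4922 0.2215 0.0963] a 2.68
[-6.4 -7.1  6.2] [-1.16  1.03 -0.45] [0.4928 0.2215 0.0963] a 2.68
[-9.4 -8.3  8.3] [-1.2   1.52 -0.45] [0.4928 0.2214 0.0962] a 2.69
```

Back fence touched at x = 0.4928, with no further travel. Add a little push.

```bash
for i in 1 2 3; do python3 -m crank '[[220,-0.4,0.05,0,0,0,0],[220,0,0,0,0,0,0],[220,0,0,0,0,0,0]]' >/dev/null; python3 st.py; done
python3 - <<'E'
from h import *
d=read_camera("side");c=read_camera("wrist");s=observe();t=read_camera("top")
a=cv2.resize(d["img"][130:260,180:388],(480,300),interpolation=cv2.INTER_CUBIC);b=cv2.resize(c["img"],(480,300))
cv2.imwrite("pics/fin.png",np.vstack([a,b])[:,:,::-1]);print(s["orientation"].round(4))
E
```

```text
[-10.9  -7.8  10.2] [-1.29  1.81 -0.44] [0.4928 0.2215 0.0962] a 2.7
[-11.7  -8.4  11.9] [-1.34  2.16 -0.42] [0.4929 0.2215 0.0962] a 2.71
[-12.3  -8.5  13.3] [-1.48  2.4  -0.39] [0.4929 0.2215 0.0962] a 2.71
[[-0.9989 -0.0472 -0.0072]
 [-0.0472  0.9989 -0.0024]
 [ 0.0073 -0.002  -1.    ]]
```

View pics/fin.png

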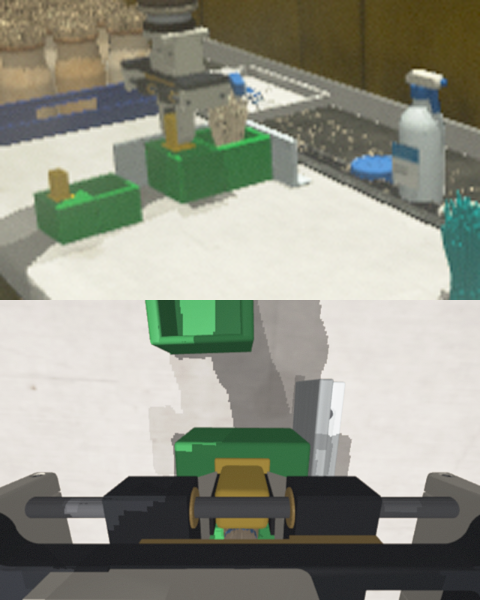

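The carrier is in the corner, the bunch is standing, and nothing else was touched. The tool has yielded 0.4° in pitch under the push, so I'll level it.

```bash
echo 's=observe();print(s["orientation"][2].round(4))'>>st.py; for i in 1 2; do python3 -m crank '[[220,0,0,0,0,-0.004,0],[220,0,0,0,0,0,0],[220,0,0,0,0,0,0],[220,0,0,0,0,0,0]]' | egrep 'width|grasp'; python3 st.py; done
```

```text
width: 0.348
grasp_force: 30.0
[-13.1  -8.7  13.1] [-1.3   2.69 -0.38] [0.4929 0.2215 0.0962] a 2.71
[ 0.0033 -0.0021 -1.    ]
width: 0.345
grasp_force: 30.0
[-11.9  -7.1  13. ] [-1.34  2.9  -0.29] [0.4929 0.2215 0.0962] a 2.71
[-6.0e-04 -2.1e-03 -1.0e+00]
```

```bash
python3 -m crank '[[220,0,0,0,0,0,0],[220,0,0,0,0,0,0],[220,0,0,0,0,0,0],[220,0,0,0,0,0,0],[220,0,0,0,0,0,0],[220,0,0,0,0,0,0]]' && python3 -c "from bench import *;print(close_job())"
```

```text
clock: 24.58
tcp_pos: [0.4929, 0.2215, 0.0962]
orientation: [[-0.999, -0.047, 0.001], [-0.047, 0.999, -0.002], [-0.001, -0.002, -1.0]]
ft_force: [-12.7, -8.0, 13.8]
width: 0.345
grasp_force: 30.0
the job is handed in; nothing more can be done
None
```

The job is handed in at 24.6 s: the bunch stands upright in the pocket, and the carrier is in the corner with its post still gripped, the wrist reading about 13 N towards the back fence (roughly half of that sliding friction) and 8 N towards the side fence; no verdict came back.

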